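# Load the centrifuge buckets in balance

## Robot

A 6-joint arm with a two-finger parallel gripper is mounted at the origin on the work surface. World frame = base frame: x ahead of the robot, y to its left, z up, the work surface at z = 0. Lengths are in m, angles in rad, forces in N, time in s.
With the tool pointing down it reaches from about 0.35 to 0.725 m from the base axis. Payload 6 kg.
Tool frame: the origin (TCP) lies between the finger pads; the fingertips stand 17 mm ahead of it and the grasp point (between the pads) lies 2 mm behind it; x points along the fingers, y is the direction in which the jaws open and shut, and the axes are right-handed (so a half turn about x gives the same grasp; the last joint's range is limited). The gripper opens to 85 mm and grips with 20 to 120 N. Pads are 22 mm wide; open, the fingers measure 114 mm over their backs; the gripper's body (76 mm by 85 mm) begins 54 mm behind the grasp point. The pads swing forward as they close: fully open they stand 13 mm farther back than shut.
Start: joints at [-0.845, 0.04, 0.085, 0, -1.615, -0.334], TCP at [0.229, -0.555, 0.248] pointing down, gripper open.
Joint ranges: [-2.56, 2.56], [-1.29, 2.01], [-1.08, 1.49], [-3.29, 1.98], [-2.81, -0.18], [-2.99, 2.99]. Speed limits (rad/s): [2.57, 2.57, 3.01, 3.14, 3.14, 3.14].

## Interface

Orientations are given as a unit quaternion [x, y, z, w].
In Python, from rig import r, viewer, finder gives the robot as it stands. The module is installed in compiled form; this text tells all that it offers.
- The arm moves only by the tool arm_command, never from a script. Its argument "moves" is a list of rows, each a list of 5 numbers: the opening in per cent of the stroke, from 0 (shut) to 100 (fully open), then the shift along the tool's x, y, z in cm, then the turn about the tool's x in degrees. In form: [[gripper, dx, dy, dz, turn], ...]. A call has 1 to 8 rows; each row is the pose to reach, as a shift and turn from the pose commanded when the call began, along the tool's axes at that moment; what a row does not reach only later rows make up. A row lasts 1/12 s, in which the tool goes at most 41.7 mm and 7.16 degrees, less where a joint would pass 70% of its speed; a pose out of reach is approached as far as the arm can. A call with a gripper value outside its range is refused whole. The fingers move at their own pace and stop on an object; "newtons" is the grip in N (left out, the last holds). Time passes only in rows, so rows that repeat a pose let the fingers close. It gives the time, the measured TCP pose, the force and the opening at its end, in the units of the state.
- r.get_state(): the state, without advancing time (a new reading comes with each control period).
- viewer.read_camera(name): name is "scene" or "top" or "wrist"; returns (picture, depth): 400x640x3 uint8, red, green, blue; 400x640 float32, m along the optical axis (not along the pixel's ray), 0 where there is no reading.
- viewer.get_calibration(name): a dict with "fx", "fy", "cx", "cy" (pixels), "rvec" (rotation vector, rad) and "tvec" (3), from world to camera coordinates, as OpenCV has them. Camera axes: x right, y down, z forward; pixel columns grow to the right and rows downward; lengths in m; the calibration is good to about 2 mm. A picture is of the moment at which its call begins: read the wrist's pose just before it. get_calibration takes no time and is no camera call; for the wrist camera it gives the pose at the moment of the call.
- r.finish_job(): hands the job in, once; it reports no verdict.
Trained networks look in the newest picture that a camera, given by its name, has taken for a name from the list of things; names that differ only in an ending like _2 or _b are one class to them, and where a whole thing is asked for, a point or a joint stands for the part that bears it (a point fixed in the world has none). Each returns a list of dicts, best first, with "confidence" (0 to 1); they miss things now and then, are a little off and sometimes report something else, mostly with a low value. They report only what shows in the picture. A call takes as long as a camera call.
- finder.find_in(camera, query): "point" ([x, y, z] in m, in world coordinates, good to about 4 mm: the middle of the surface that is visible of it).
- finder.outline_of(camera, query): "region" (400x640 bool, what is visible of it).
The state is a dict: "time_s": time; "joints": joint angles; "joint_vel": joint speeds; "joint_efforts": joint torques, N m; "position": TCP position; "tcp_rot": TCP orientation; "wrist_force": force on the tool from outside, world axes, zero at the start; "torque": the same for the moment, N m; "finger_gap": finger opening in m.
Only numpy, scipy, OpenCV 4.12 (cv2) and the standard library are available. Lean on these libraries where they do the work, as an engineer would, in place of code of your own. Each camera call takes 0.05 s, during which the arm holds its last target.

## Task

Load the four empty centrifuge buckets on the bench so that the rotor will run in balance: stand one sample bottle upright in each bucket, right down on the cushion, with the two tall orange-capped bottles in one matched pair of buckets (rings of the same colour) and the two short blue-capped bottles in the other pair; which pair gets which is up to you. Set the bottles down, do not drop them, and leave the buckets standing where they are and the amber reagent bottles alone.

Things in the scene. Friction and masses are not known exactly. Their poses are not given: they have to be found in the camera images.
- tall_1_mid (a point): Tall sample bottle: milky white plastic, round, body diameter 40 mm, 125 mm high overall, ribbed orange screw cap (diameter 36 mm, the top 20 mm of the height). Flat foot, 0.13 kg, loose, upright on the bench (z = 0). The point is its centre, 62.5 mm above its foot; z up. One of two alike.
- tall_2_mid (a point): Tall sample bottle: milky white plastic, round, body diameter 40 mm, 125 mm high overall, ribbed orange screw cap (diameter 36 mm, the top 20 mm of the height). Flat foot, 0.13 kg, loose, upright on the bench (z = 0). The point is its centre, 62.5 mm above its foot; z up. One of two alike.
- short_1_mid (a point): Short sample bottle: milky white plastic, round, body diameter 40 mm, 100 mm high overall, ribbed blue screw cap (diameter 36 mm, the top 20 mm of the height). Flat foot, 0.095 kg, loose, upright on the bench (z = 0). The point is its centre, 50 mm above its foot; z up. One of two alike.
- short_2_mid (a point): Short sample bottle: milky white plastic, round, body diameter 40 mm, 100 mm high overall, ribbed blue screw cap (diameter 36 mm, the top 20 mm of the height). Flat foot, 0.095 kg, loose, upright on the bench (z = 0). The point is its centre, 50 mm above its foot; z up. One of two alike.
- bucket_green_1: Centrifuge bucket, one of the matched pair with a green ring round the rim: open round aluminium cup, 70 mm high, 70 mm across the ring, 59 mm inside; its floor, a flat black rubber cushion, is 10 mm above the bench. Two steel hook lugs at the sides along its y axis (86 mm over both, tops 52 mm up). Loose, 0.3 kg, empty, upright on the bench (z = 0). Origin: centre of the underside; z up.
- bucket_green_2: Centrifuge bucket, one of the matched pair with a green ring round the rim: open round aluminium cup, 70 mm high, 70 mm across the ring, 59 mm inside; its floor, a flat black rubber cushion, is 10 mm above the bench. Two steel hook lugs at the sides along its y axis (86 mm over both, tops 52 mm up). Loose, 0.3 kg, empty, upright on the bench (z = 0). Origin: centre of the underside; z up.
- bucket_yellow_1: Centrifuge bucket, one of the matched pair with a yellow ring round the rim: open round aluminium cup, 70 mm high, 70 mm across the ring, 59 mm inside; its floor, a flat black rubber cushion, is 10 mm above the bench. Two steel hook lugs at the sides along its y axis (86 mm over both, tops 52 mm up). Loose, 0.3 kg, empty, upright on the bench (z = 0). Origin: centre of the underside; z up.
- bucket_yellow_2: Centrifuge bucket, one of the matched pair with a yellow ring round the rim: open round aluminium cup, 70 mm high, 70 mm across the ring, 59 mm inside; its floor, a flat black rubber cushion, is 10 mm above the bench. Two steel hook lugs at the sides along its y axis (86 mm over both, tops 52 mm up). Loose, 0.3 kg, empty, upright on the bench (z = 0). Origin: centre of the underside; z up.
- amber_1_mid (a point): Amber glass reagent bottle with paper label, not part of the job: body diameter 46 mm, 105 mm high, black cap of diameter 32 mm, loose, upright on the bench. The point is its centre, 52 mm above its foot.
- amber_2_mid (a point): Amber glass reagent bottle with paper label, not part of the job: body diameter 46 mm, 105 mm high, black cap of diameter 32 mm, loose, upright on the bench. The point is its centre, 52 mm above its foot.

How it is judged:
At the end, for the whole second after the job is handed in: Each bucket holds one bottle, upright (0.12 rad), on the cushion (15 mm of its axis, 6 mm in height); both tall ones in rings of one colour, both short in the other; all released, at rest; buckets upright, within 40 mm of their start; amber bottles upright, within 25 mm of theirs (((horizontal distance between tall_1_mid and bucket_green_1 below 0.015 m and horizontal distance between tall_2_mid and bucket_green_2 below 0.015 m and horizontal distance between short_1_mid and bucket_yellow_1 below 0.015 m and horizontal distance between short_2_mid and bucket_yellow_2 below 0.015 m) or (horizontal distance between tall_1_mid and bucket_green_1 below 0.015 m and horizontal distance between tall_2_mid and bucket_green_2 below 0.015 m and horizontal distance between short_1_mid and bucket_yellow_2 below 0.015 m and horizontal distance between short_2_mid and bucket_yellow_1 below 0.015 m) or (horizontal distance between tall_1_mid and bucket_green_2 below 0.015 m and horizontal distance between tall_2_mid and bucket_green_1 below 0.015 m and horizontal distance between short_1_mid and bucket_yellow_1 below 0.015 m and horizontal distance between short_2_mid and bucket_yellow_2 below 0.015 m) or (horizontal distance between tall_1_mid and bucket_green_2 below 0.015 m and horizontal distance between tall_2_mid and bucket_green_1 below 0.015 m and horizontal distance between short_1_mid and bucket_yellow_2 below 0.015 m and horizontal distance between short_2_mid and bucket_yellow_1 below 0.015 m) or (horizontal distance between tall_1_mid and bucket_yellow_1 below 0.015 m and horizontal distance between tall_2_mid and bucket_yellow_2 below 0.015 m and horizontal distance between short_1_mid and bucket_green_1 below 0.015 m and horizontal distance between short_2_mid and bucket_green_2 below 0.015 m) or (horizontal distance between tall_1_mid and bucket_yellow_1 below 0.015 m and horizontal distance between tall_2_mid and bucket_yellow_2 below 0.015 m and horizontal distance between short_1_mid and bucket_green_2 below 0.015 m and horizontal distance between short_2_mid and bucket_green_1 below 0.015 m) or (horizontal distance between tall_1_mid and bucket_yellow_2 below 0.015 m and horizontal distance between tall_2_mid and bucket_yellow_1 below 0.015 m and horizontal distance between short_1_mid and bucket_green_1 below 0.015 m and horizontal distance between short_2_mid and bucket_green_2 below 0.015 m) or (horizontal distance between tall_1_mid and bucket_yellow_2 below 0.015 m and horizontal distance between tall_2_mid and bucket_yellow_1 below 0.015 m and horizontal distance between short_1_mid and bucket_green_2 below 0.015 m and horizontal distance between short_2_mid and bucket_green_1 below 0.015 m)) and height (world z) of tall_1_mid between 0.0665 and 0.0785 m and height (world z) of tall_2_mid between 0.0665 and 0.0785 m and height (world z) of short_1_mid between 0.054 and 0.066 m and height (world z) of short_2_mid between 0.054 and 0.066 m and angle between each of tall_1_mid, tall_2_mid, short_1_mid, short_2_mid's own z axis and vertical below 0.12 rad and linear speed of each of tall_1, tall_2, short_1, short_2 below 0.02 m/s and angle between each of bucket_green_1, bucket_green_2, bucket_yellow_1, bucket_yellow_2's own z axis and vertical below 0.05 rad and distance of each of bucket_green_1, bucket_green_2, bucket_yellow_1, bucket_yellow_2 from where it was at the start of the episode below 0.04 m and distance of each of amber_1_mid, amber_2_mid from where it was at the start of the episode below 0.025 m and angle between each of amber_1_mid, amber_2_mid's own z axis and vertical below 0.1 rad); the robot touches nothing.
It fails at once if a bottle dropped into a bucket from a height (more than about 20 mm) (((horizontal distance between tall_1_mid and bucket_green_1 below 0.025 m or horizontal distance between tall_1_mid and bucket_green_2 below 0.025 m or horizontal distance between tall_1_mid and bucket_yellow_1 below 0.025 m or horizontal distance between tall_1_mid and bucket_yellow_2 below 0.025 m) and height (world z) of tall_1_mid below 0.1275 m and linear speed of tall_1 above 0.65 m/s) or ((horizontal distance between tall_2_mid and bucket_green_1 below 0.025 m or horizontal distance between tall_2_mid and bucket_green_2 below 0.025 m or horizontal distance between tall_2_mid and bucket_yellow_1 below 0.025 m or horizontal distance between tall_2_mid and bucket_yellow_2 below 0.025 m) and height (world z) of tall_2_mid below 0.1275 m and linear speed of tall_2 above 0.65 m/s) or ((horizontal distance between short_1_mid and bucket_green_1 below 0.025 m or horizontal distance between short_1_mid and bucket_green_2 below 0.025 m or horizontal distance between short_1_mid and bucket_yellow_1 below 0.025 m or horizontal distance between short_1_mid and bucket_yellow_2 below 0.025 m) and height (world z) of short_1_mid below 0.115 m and linear speed of short_1 above 0.65 m/s) or ((horizontal distance between short_2_mid and bucket_green_1 below 0.025 m or horizontal distance between short_2_mid and bucket_green_2 below 0.025 m or horizontal distance between short_2_mid and bucket_yellow_1 below 0.025 m or horizontal distance between short_2_mid and bucket_yellow_2 below 0.025 m) and height (world z) of short_2_mid below 0.115 m and linear speed of short_2 above 0.65 m/s)).
It fails at once if a bucket tipped over (angle between any of bucket_green_1, bucket_green_2, bucket_yellow_1, bucket_yellow_2's own z axis and vertical above 0.35 rad).
It fails at once if an amber reagent bottle knocked over or pushed away (angle between any of amber_1_mid, amber_2_mid's own z axis and vertical above 0.3 rad or distance of any of amber_1_mid, amber_2_mid from where it was at the start of the episode above 0.04 m).
It also fails if it takes over 112 s, if anything falls off the work surface, if the arm or the gripper's body presses on something with over 40 N, if the wrist force passes 120 N, or if a joint passes its speed limit or range.

## Working session

There is one attempt and no reset: what is moved stays moved. The work goes in short steps, Python scripts to look and compute and a tool call to move; the robot and the scene stay as the last step left them, time stands still between calls to the robot, and variables do not carry over. Pictures are saved under pics/ and viewed, and the job is handed in when it is done.

Besides the shell and the picture viewer there is one more tool, called after ">>>" by a JSON object that holds its "op" and its "data", one argument or row to a line. arm_command: Moves the arm, as the interface text tells. Its arguments: {"type":"object","properties":{"moves":{"type":"array","items":{"type":"array","items":{"type":"number"}}},"newtons":{"type":"number"}},"required":["moves"]}

```bash
mkdir -p pics
cat > h.py <<'E'
import numpy as np, cv2
from rig import r, viewer, finder
from scipy.spatial.transform import Rotation as R
def cal(n):
    c=viewer.get_calibration(n); K=np.array([[c['fx'],0,c['cx']],[0,c['fy'],c['cy']],[0,0,1]],float)
    return K,R.from_rotvec(np.ravel(c['rvec'])).as_matrix(),np.ravel(c['tvec'])
def cloud(n,d):
    K,Rm,t=cal(n); v,u=np.mgrid[0:400,0:640]
    p=np.stack([(u-K[0,2])/K[0,0]*d,(v-K[1,2])/K[1,1]*d,d],-1)
    return (p-t)@Rm
def save(n,img): cv2.imwrite('pics/'+n+'.png',img[...,::-1])
E
python3 - <<'E'
from h import *
s=r.get_state(); print(s['time_s'],s['position'],s['tcp_rot'],s['finger_gap'])
for n in ['scene','top']:
    im,d=viewer.read_camera(n); save(n+'0',im); np.savez('c_'+n,im=im,d=d)
    K,Rm,t=cal(n); print(n,K[0,0],-Rm.T@t)
    for q in ['tall_1_mid','short_1_mid','bucket_green_1','bucket_yellow_1','amber_1_mid']:
        print(q,[(np.round(x['point'],3).tolist(),round(x['confidence'],2)) for x in finder.find_in(n,q)])
print(R.from_quat(s['tcp_rot']).as_matrix().round(3))
E
```

```text
0.0 [ 0.22905155 -0.55424503  0.24729357] [-0.1370304   0.69375403  0.13821458  0.69341528] 0.08517144674356861
scene 513.9859940662798 [ 0.79625248 -0.54825486  0.81838814]
tall_1_mid [([0.474, -0.334, 0.089], 0.64)]
short_1_mid [([0.452, -0.207, 0.067], 0.65), ([0.627, -0.219, 0.072], 0.56)]
bucket_green_1 [([0.486, 0.089, 0.044], 0.81), ([0.626, 0.222, 0.047], 0.78), ([0.616, 0.091, 0.045], 0.68)]
bucket_yellow_1 [([0.475, 0.237, 0.045], 0.83), ([0.618, 0.092, 0.044], 0.67), ([0.593, -0.334, 0.088], 0.24)]
amber_1_mid [([0.625, -0.221, 0.07], 0.55)]
top 369.24837354262337 [ 0.38740148 -0.01789534  0.92383326]
tall_1_mid [([0.46, -0.32, 0.102], 0.8)]
short_1_mid [([0.44, -0.186, 0.097], 0.87)]
bucket_green_1 [([0.628, 0.24, 0.04], 0.9), ([0.486, 0.102, 0.025], 0.61), ([0.619, 0.107, 0.034], 0.17)]
bucket_yellow_1 [([0.471, 0.264, 0.036], 0.79), ([0.62, 0.106, 0.033], 0.59)]
amber_1_mid [([0.459, -0.32, 0.101], 0.3)]
[[-0.001 -0.382  0.924]
 [ 0.002  0.924  0.382]
 [-1.     0.002 -0.   ]]
```

View pics/scene0.png

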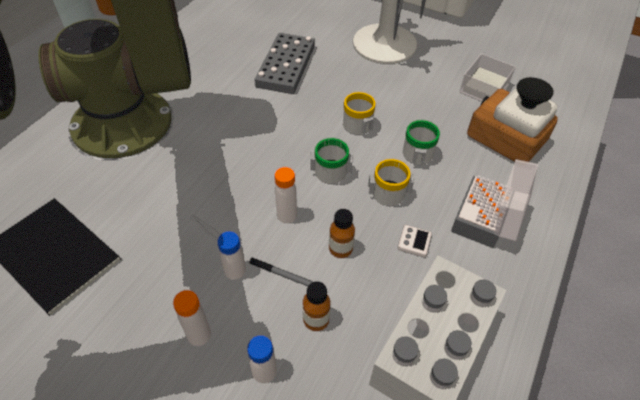

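View pics/top0.png

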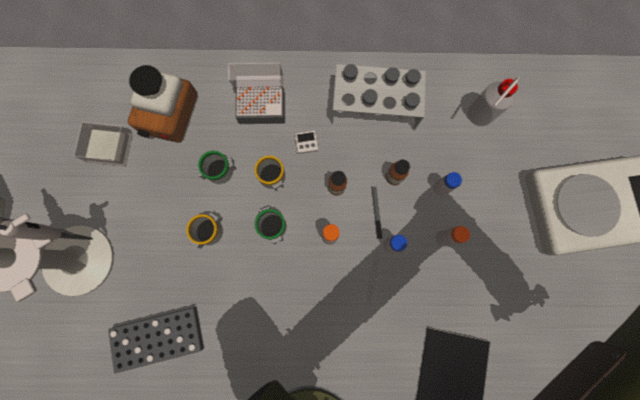

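The scene picture shows orange caps at about (285,177) and (188,303), and blue caps at (230,242) and (261,348). It also has green rings at (332,153) and (422,133), yellow rings at (360,105) and (392,175), and ambers at (342,235) and (316,305). In the top view, the finder missed one orange cap at (331,233). I'll locate everything from colour and depth.

```bash
cat > m.py <<'E'
from h import *
def caps(n,im,d,verbose=True):
    P=cloud(n,d); hsv=cv2.cvtColor(im,cv2.COLOR_RGB2HSV); out=[]
    S=hsv[...,1]>130; H=hsv[...,0]; V=hsv[...,2]
    Z=P[...,2]
    for name,(a,b),vm,(z0,z1) in [('orange',(3,13),110,(.1,.14)),('blue',(100,125),60,(.075,.115)),('green',(55,90),50,(.055,.078)),('yellow',(18,32),120,(.055,.078))]:
        m=(S&(H>=a)&(H<=b)&(V>vm)&(d>0)&(P[...,0]>.3)&(P[...,0]<.75)&(np.abs(P[...,1])<.6)&(Z>z0-.03)&(Z<z1+.03)).astype(np.uint8)
        k,l,st,c=cv2.connectedComponentsWithStats(m)
        for i in range(1,k):
            if st[i,4]<25: continue
            q=P[(l==i)]
            zt=np.percentile(q[:,2],85); top=q[q[:,2]>zt-.006]
            # circle fit via minEnclosing
            (cx,cy),rad=cv2.minEnclosingCircle(top[:,:2].astype(np.float32)*1000)
            out.append((name,cx/1000,cy/1000,zt,rad,st[i,4],c[i]))
            if verbose: print(n,name,round(cx,1),round(cy,1),'z',round(zt,3),'r',round(rad,1),st[i,4],c[i].round())
    return out
E
python3 - <<'E'
from m import *
for n in ['top','scene']:
    z=np.load(f'c_{n}.npz'); caps(n,z['im'],z['d'])
    P=cloud(n,z['d']);
    for uv in ([(338,175),(400,164)] if n=='top' else [(343,216),(317,290)]): print('amber cap',P[uv[1],uv[0]].round(3))
E
```

```text
top orange 734.4 390.0 z 0.078 r 56.7 590 [152. 121.]
top orange 462.1 -44.0 z 0.125 r 18.1 219 [331. 232.]
top orange 460.7 -328.7 z 0.126 r 17.2 188 [462. 234.]
top blue 588.3 -327.5 z 0.101 r 17.7 180 [453. 180.]
top blue 441.9 -196.8 z 0.101 r 18.2 197 [398. 242.]
top green 625.5 237.6 z 0.07 r 34.3 171 [213. 165.]
top green 485.5 96.3 z 0.07 r 34.1 159 [270. 224.]
top yellow 615.7 103.7 z 0.07 r 34.9 192 [269. 170.]
top yellow 471.9 254.6 z 0.07 r 35.1 223 [201. 229.]
amber cap [ 0.594 -0.061  0.106]
amber cap [ 0.623 -0.205  0.1  ]
scene orange 462.5 -42.6 z 0.124 r 20.0 251 [284. 179.]
scene orange 461.7 -328.0 z 0.124 r 18.6 521 [186. 303.]
scene blue 442.3 -196.2 z 0.099 r 19.5 390 [228. 243.]
scene blue 589.3 -327.4 z 0.099 r 18.6 541 [260. 349.]
scene green 628.6 238.7 z 0.069 r 36.9 417 [422. 134.]
scene green 485.9 97.4 z 0.069 r 36.7 440 [331. 153.]
scene yellow 473.2 255.2 z 0.069 r 36.9 384 [359. 105.]
scene yellow 615.7 103.1 z 0.069 r 35.9 476 [392. 174.]
amber cap [ 0.591 -0.061  0.104]
amber cap [ 0.62  -0.208  0.103]
```

All ten objects agree between the two cameras within about 2 mm, with heights of 125, 100 and 70 mm as expected. Planned placing is tall in green and short in yellow. First I'll move over tall bottle T2 (461,-328), turning the tool 22.4° so its axes line up with the world.

>>> {"op": "arm_command", "data": {
  "moves": [
    [100,0,1.5,3.8,2.8],
    [100,0,3,7.5,5.6],
    [100,0,4.5,11.3,8.4],
    [100,0,6,15,11.2],
    [100,0,7.5,18.8,14],
    [100,0,9,22.5,16.8],
    [100,0,10.5,26.3,19.6],
    [100,0,12,30.1,22.4]
  ],
  "newtons": 35
}}

```text
time_s: 1.27
position: [0.4626, -0.327, 0.2487]
tcp_rot: [0.0, 0.707, -0.001, 0.707]
wrist_force: [1.2, -0.2, 0.6]
finger_gap: 0.0853
```

```bash
cat > st.py <<'E'
from h import *
s=r.get_state(); print(round(s['time_s'],2),(np.array(s['position'])*1000).round(1),'F',np.round(s['wrist_force'],1),'gap',round(s['finger_gap']*1000,1)); print(R.from_quat(s['tcp_rot']).as_matrix().round(3).tolist(), np.round(s['joints'],2))
E
python3 st.py
```

```text
1.27 [ 462.6 -327.   248.7] F [ 1.2 -0.2  0.6] gap 85.3
[[0.001, 0.001, 1.0], [-0.0, 1.0, -0.001], [-1.0, -0.0, 0.001]] [-0.26 -0.05 -0.   -0.   -1.62 -1.31]
```

Aligned: tool y is world y, tool z is world x, and tool x points down. Next I descend on T2 and close.

>>> {"op": "arm_command", "data": {
  "moves": [
    [100,3.7,-0.1,-0.1,0],
    [100,7.4,-0.1,-0.1,0],
    [100,11.1,-0.1,-0.1,0],
    [100,14.8,-0.1,-0.1,0],
    [100,14.8,-0.1,-0.1,0],
    [30,14.8,-0.1,-0.1,0],
    [30,14.8,-0.1,-0.1,0],
    [30,14.8,-0.1,-0.1,0]
  ]
}}

```text
time_s: 1.93
position: [0.462, -0.3306, 0.104]
tcp_rot: [-0.001, 0.705, -0.001, 0.709]
wrist_force: [-0.2, -0.7, 0.3]
finger_gap: 0.052
```

>>> {"op": "arm_command", "data": {
  "moves": [
    [30,0,0,0,0],
    [30,0,0,0,0],
    [30,0,0,0,0],
    [30,0,0,0,0]
  ]
}}

```text
time_s: 2.27
position: [0.4618, -0.3299, 0.1034]
tcp_rot: [-0.001, 0.706, -0.0, 0.709]
wrist_force: [-0.4, 3.5, 6.0]
finger_gap: 0.0359
```

```bash
python3 st.py
python3 - <<'E'
from h import *
im,d=viewer.read_camera('scene'); save('g1',cv2.resize(im[200:400,60:380],None,fx=2.5,fy=2.5))
im,d=viewer.read_camera('wrist'); save('g1w',im)
E
```

```text
2.27 [ 461.8 -329.9  103.4] F [-0.4  3.5  6. ] gap 35.9
[[0.004, -0.001, 1.0], [-0.001, 1.0, 0.001], [-1.0, -0.001, 0.004]] [-0.27 -0.02 -0.24  0.   -1.35 -1.3 ]
```

View pics/g1.png

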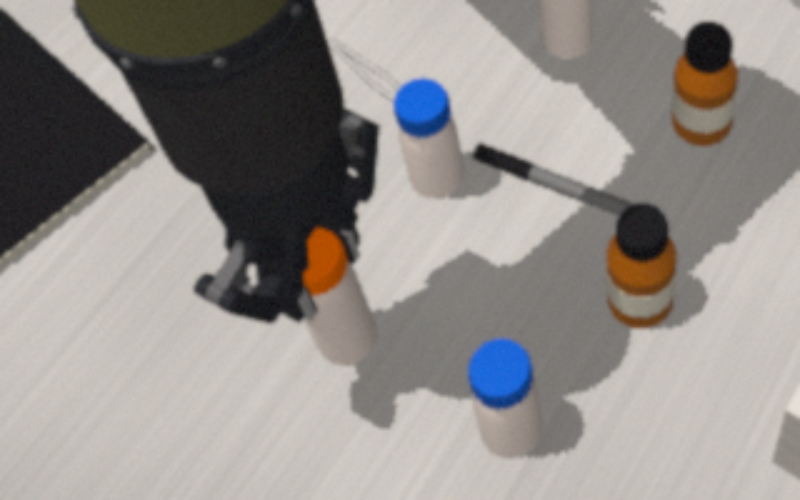

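View pics/g1w.png

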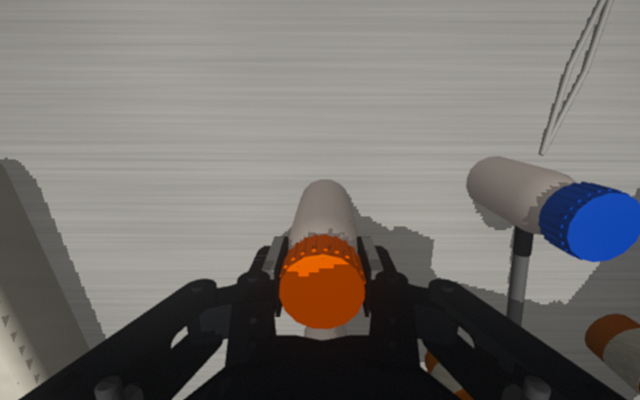

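The pads at gap 36 mm are on the cap's lower edge. I'll regrip 15 mm lower, on the body.

>>> {"op": "arm_command", "data": {
  "moves": [
    [75,0,0,0,0],
    [75,0,0,0,0],
    [75,0,0,0,0],
    [75,1.5,0,0,0],
    [75,1.5,0,0,0],
    [30,1.5,0,0,0],
    [30,1.5,0,0,0],
    [30,1.5,0,0,0]
  ]
}}

```text
time_s: 3.03
position: [0.4607, -0.3298, 0.086]
tcp_rot: [-0.0, 0.707, 0.0, 0.707]
wrist_force: [0.1, 0.7, -0.9]
finger_gap: 0.0385
```

>>> {"op": "arm_command", "data": {
  "moves": [
    [30,0,0,0,0],
    [30,0,0,0,0],
    [30,0,0,0,0],
    [30,0,0,0,0]
  ]
}}

```text
time_s: 3.37
position: [0.4607, -0.3298, 0.0859]
tcp_rot: [-0.0, 0.707, 0.0, 0.707]
wrist_force: [-0.4, 0.8, 2.9]
finger_gap: 0.0387
```

>>> {"op": "arm_command", "data": {
  "moves": [
    [30,-2,0,0,0],
    [30,-6,0,0,0],
    [30,-10,0,0,0],
    [30,-14,0,0,0],
    [30,-15,2,0,0],
    [30,-15,5,1,0],
    [30,-15,8.5,2,0],
    [30,-15,12,3,0]
  ]
}}

```text
time_s: 4.03
position: [0.4903, -0.2085, 0.235]
tcp_rot: [0.001, 0.707, 0.0, 0.707]
wrist_force: [0.7, 0.3, -1.6]
finger_gap: 0.0385
```

>>> {"op": "arm_command", "data": {
  "moves": [
    [30,0,3.7,1.1,0],
    [30,0,7.4,2.2,0],
    [30,0,11.1,3.3,0],
    [30,0,14.8,4.4,0],
    [30,0,18.5,5.5,0],
    [30,0,22.2,6.6,0],
    [30,0,25.9,7.7,0],
    [30,0,29.6,8.8,0]
  ]
}}

```text
time_s: 4.7
position: [0.5781, 0.0885, 0.2349]
tcp_rot: [-0.0, 0.707, 0.0, 0.707]
wrist_force: [1.3, 0.3, -1.2]
finger_gap: 0.0386
```

>>> {"op": "arm_command", "data": {
  "moves": [
    [30,0,3.7,1.1,0],
    [30,0,7.4,2.2,0],
    [30,0,11.1,3.3,0],
    [30,0,14,4.4,0],
    [30,0,15,4.8,0],
    [30,0,15,4.8,0]
  ]
}}

```text
time_s: 5.2
position: [0.6259, 0.239, 0.2328]
tcp_rot: [-0.002, 0.708, 0.001, 0.706]
wrist_force: [-0.2, -0.4, -1.8]
finger_gap: 0.0384
```

```bash
python3 st.py
python3 - <<'E'
from m import *
for n in ['scene','top']:
    im,d=viewer.read_camera(n); save('h1'+n,im)
    caps(n,im,d)
E
```

```text
5.2 [625.9 239.  232.8] F [-0.2 -0.4 -1.8] gap 38.4
[[-0.003, -0.003, 1.0], [-0.001, 1.0, 0.003], [-1.0, -0.001, -0.003]] [ 0.66  0.23  0.26 -0.   -1.61 -2.23]
scene orange 463.7 -43.7 z 0.124 r 19.6 273 [284. 179.]
scene blue 442.7 -196.6 z 0.099 r 19.6 387 [228. 243.]
scene blue 589.9 -327.4 z 0.099 r 18.2 528 [260. 349.]
scene green 627.9 237.9 z 0.069 r 36.0 415 [422. 134.]
scene green 485.1 97.2 z 0.069 r 37.0 439 [331. 153.]
scene yellow 472.5 255.1 z 0.069 r 36.8 349 [359. 105.]
scene yellow 615.5 103.3 z 0.069 r 36.4 459 [392. 174.]
top orange 461.9 -43.9 z 0.125 r 18.1 221 [331. 232.]
top blue 588.8 -326.9 z 0.101 r 18.1 179 [453. 180.]
top blue 442.1 -195.7 z 0.101 r 17.4 197 [398. 243.]
top green 625.4 236.5 z 0.07 r 33.9 139 [216. 168.]
top green 485.5 96.2 z 0.071 r 34.0 153 [271. 224.]
top yellow 615.2 104.0 z 0.071 r 34.7 201 [269. 170.]
top yellow 472.0 254.8 z 0.07 r 34.9 186 [204. 226.]
```

View pics/h1scene.png

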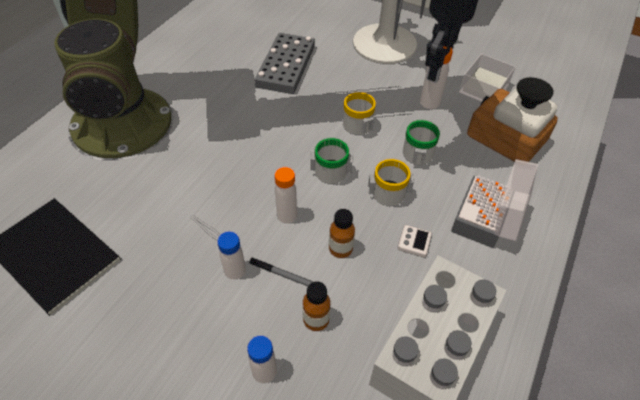

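The bottle hangs upright at (435,80), over the far green bucket at (422,134). The bottle axis is within 2 mm of the bucket axis, so I lower it.

>>> {"op": "arm_command", "data": {
  "moves": [
    [30,2,-0.1,0.1,0],
    [30,5,-0.1,0.1,0],
    [30,8,-0.1,0.1,0],
    [30,10,-0.1,0.1,0],
    [30,11.5,-0.1,0.1,0],
    [30,12.5,-0.1,0.1,0],
    [30,13,-0.1,0.1,0],
    [30,13,-0.1,0.1,0]
  ]
}}

```text
time_s: 5.97
position: [0.6267, 0.2346, 0.1048]
tcp_rot: [-0.0, 0.707, -0.0, 0.707]
wrist_force: [0.2, 0.9, -1.1]
finger_gap: 0.0388
```

>>> {"op": "arm_command", "data": {
  "moves": [
    [30,0.2,0,0,0],
    [30,0.4,0,0,0],
    [30,0.4,0,0,0]
  ]
}}

```text
time_s: 6.22
position: [0.6273, 0.2356, 0.102]
tcp_rot: [-0.0, 0.707, 0.001, 0.707]
wrist_force: [-0.8, 0.4, -1.3]
finger_gap: 0.0388
```

>>> {"op": "arm_command", "data": {
  "moves": [
    [30,0.2,0.2,0,0],
    [30,0.4,0.2,0,0],
    [30,0.5,0.2,0,0],
    [30,0.5,0.2,0,0]
  ]
}}

```text
time_s: 6.55
position: [0.627, 0.2376, 0.0962]
tcp_rot: [-0.0, 0.707, 0.0, 0.707]
wrist_force: [-0.3, -1.0, -1.5]
finger_gap: 0.0386
```

>>> {"op": "arm_command", "data": {
  "moves": [
    [30,0.1,0,0,0],
    [30,0.2,0,0,0],
    [30,0.2,0,0,0]
  ]
}}

```text
time_s: 6.8
position: [0.6276, 0.2376, 0.0959]
tcp_rot: [-0.0, 0.706, 0.001, 0.708]
wrist_force: [-0.3, -0.2, 4.9]
finger_gap: 0.0386
```

The upward force shows it is on the cushion. I release, retract and look.

>>> {"op": "arm_command", "data": {
  "moves": [
    [80,0,0,0,0],
    [80,0,0,0,0],
    [80,0,0,0,0],
    [80,0,0,0,0],
    [80,-3,0,0,0],
    [80,-7,0,0,0],
    [80,-11,0,0,0],
    [80,-14,0,0,0]
  ]
}}

```text
time_s: 7.47
position: [0.6274, 0.2372, 0.2381]
tcp_rot: [0.0, 0.706, 0.001, 0.708]
wrist_force: [0.5, 0.8, 0.5]
finger_gap: 0.068
```

>>> {"op": "arm_command", "data": {
  "moves": [
    [100,0,-3.7,-2,0],
    [100,0,-7.4,-4,0],
    [100,0,-11.1,-6,0],
    [100,0,-14.8,-8,0],
    [100,0,-18.5,-10,0],
    [100,0,-21.5,-12,0],
    [100,0,-24.5,-14,0],
    [100,0,-28,-16.5,0]
  ]
}}

```text
time_s: 8.13
position: [0.462, -0.0427, 0.2341]
tcp_rot: [-0.0, 0.707, 0.001, 0.707]
wrist_force: [1.5, -1.1, 1.1]
finger_gap: 0.0856
```

```bash
python3 st.py
python3 - <<'E'
from m import *
for n in ['scene','top']:
    im,d=viewer.read_camera(n); save('h2'+n,im)
    caps(n,im,d)
E
```

```text
8.13 [462.  -42.7 234.1] F [ 1.5 -1.1  1.1] gap 85.6
[[0.0, -0.001, 1.0], [0.0, 1.0, 0.001], [-1.0, 0.0, 0.0]] [ 0.35 -0.33 -0.27 -0.   -1.63 -1.91]
scene orange 629.6 237.7 z 0.134 r 18.6 204 [428. 113.]
scene orange 462.7 -43.8 z 0.124 r 18.5 248 [285. 179.]
scene blue 443.0 -195.3 z 0.099 r 19.1 387 [228. 243.]
scene blue 589.4 -327.6 z 0.099 r 18.2 529 [260. 349.]
scene green 628.1 237.1 z 0.069 r 35.3 285 [421. 138.]
scene green 487.4 97.9 z 0.069 r 36.9 443 [331. 153.]
scene yellow 470.1 254.0 z 0.069 r 37.6 303 [360. 104.]
scene yellow 616.9 103.7 z 0.069 r 36.4 401 [394. 173.]
top orange 738.4 388.1 z 0.078 r 59.2 635 [154. 122.]
top orange 627.8 238.0 z 0.135 r 18.4 228 [205. 156.]
top blue 587.8 -327.3 z 0.101 r 18.2 182 [453. 180.]
top blue 441.9 -196.1 z 0.101 r 18.0 200 [398. 243.]
top green 625.2 236.6 z 0.07 r 33.7 127 [216. 168.]
top yellow 617.0 104.0 z 0.071 r 33.8 117 [266. 163.]
```

View pics/h2scene.png

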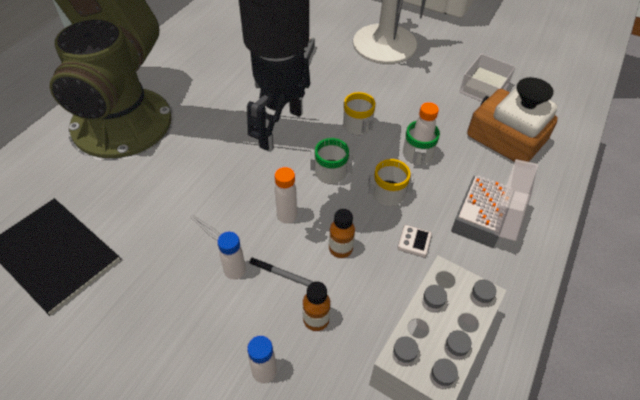

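The first tall bottle stands in the far green bucket (cap at (428,113), top at 135 mm, centred, as expected). Now T1.

>>> {"op": "arm_command", "data": {
  "moves": [
    [100,3.7,0,0,0],
    [100,7.4,0,0,0],
    [100,11.1,0,0,0],
    [100,14.8,0,0,0],
    [100,14.8,0,0,0],
    [100,14.8,0,0,0],
    [30,14.8,0,0,0],
    [30,14.8,0,0,0]
  ]
}}

```text
time_s: 8.9
position: [0.4648, -0.0412, 0.0895]
tcp_rot: [-0.0, 0.705, 0.001, 0.709]
wrist_force: [-0.2, -0.1, 0.1]
finger_gap: 0.0639
```

>>> {"op": "arm_command", "data": {
  "moves": [
    [30,0,0,0,0],
    [30,0,0,0,0],
    [30,0,0,0,0],
    [30,0,0,0,0],
    [30,0,0,0,0],
    [30,0,0,0,0]
  ]
}}

```text
time_s: 9.4
position: [0.4643, -0.0414, 0.0884]
tcp_rot: [-0.0, 0.706, 0.001, 0.708]
wrist_force: [-0.5, 0.1, 5.7]
finger_gap: 0.0385
```

>>> {"op": "arm_command", "data": {
  "moves": [
    [30,-2,0,0,0],
    [30,-6,0,0,0],
    [30,-9,0,0,0],
    [30,-11,2,0.4,0],
    [30,-11,5.5,1,0],
    [30,-11,9,1.5,0],
    [30,-11,12,2,0],
    [30,-11,13.8,2.4,0]
  ]
}}

```text
time_s: 10.07
position: [0.4867, 0.0991, 0.1961]
tcp_rot: [-0.0, 0.707, 0.001, 0.707]
wrist_force: [0.0, -0.4, -1.0]
finger_gap: 0.0385
```

>>> {"op": "arm_command", "data": {
  "moves": [
    [30,0,0,0,0],
    [30,2,0,0,0],
    [30,4,0,0,0],
    [30,6,0,0,0],
    [30,7.5,0,0,0],
    [30,8.5,0,0,0],
    [30,9,0,0,0],
    [30,9,0,0,0]
  ]
}}

```text
time_s: 10.73
position: [0.4865, 0.0961, 0.1054]
tcp_rot: [-0.0, 0.708, -0.0, 0.707]
wrist_force: [-0.2, 0.0, -0.9]
finger_gap: 0.0381
```

Next I lower to about 98.

>>> {"op": "arm_command", "data": {
  "moves": [
    [30,0.2,0.1,0.1,0],
    [30,0.4,0.1,0.1,0],
    [30,0.6,0.1,0.1,0],
    [30,0.8,0.1,0.1,0],
    [30,0.9,0.1,0.1,0],
    [30,0.9,0.1,0.1,0]
  ]
}}

```text
time_s: 11.23
position: [0.4886, 0.0976, 0.0985]
tcp_rot: [-0.0, 0.706, 0.001, 0.708]
wrist_force: [-1.0, -0.7, 4.1]
finger_gap: 0.0387
```

>>> {"op": "arm_command", "data": {
  "moves": [
    [80,0,0,0,0],
    [80,0,0,0,0],
    [80,0,0,0,0],
    [80,0,0,0,0],
    [80,-3,0,0,0],
    [80,-7,0,0,0],
    [80,-11,0,0,0],
    [80,-13,0,0,0]
  ]
}}

```text
time_s: 11.9
position: [0.489, 0.0973, 0.2327]
tcp_rot: [0.0, 0.705, 0.001, 0.709]
wrist_force: [0.9, 0.4, 0.6]
finger_gap: 0.0678
```

>>> {"op": "arm_command", "data": {
  "moves": [
    [100,0,-3.7,-0.6,0],
    [100,0,-7.4,-1.2,0],
    [100,0,-11.1,-1.8,0],
    [100,0,-14.8,-2.4,0],
    [100,0,-18.5,-3,0],
    [100,0,-22.2,-3.6,0],
    [100,0,-25.9,-4.2,0],
    [100,0,-29.3,-4.6,0]
  ]
}}

```text
time_s: 12.57
position: [0.4413, -0.1975, 0.2275]
tcp_rot: [-0.0, 0.707, 0.0, 0.707]
wrist_force: [1.1, 0.5, 0.1]
finger_gap: 0.0852
```

```bash
python3 st.py
python3 - <<'E'
from m import *
for n in ['scene','top']:
    im,d=viewer.read_camera(n); save('h3'+n,im)
    caps(n,im,d)
E
```

```text
12.57 [ 441.3 -197.5  227.5] F [1.1 0.5 0.1] gap 85.2
[[0.001, -0.001, 1.0], [0.0, 1.0, 0.001], [-1.0, 0.0, 0.001]] [-0.   -0.28 -0.24 -0.   -1.6  -1.57]
scene orange 628.0 235.6 z 0.133 r 19.0 138 [427. 115.]
scene orange 487.6 93.7 z 0.134 r 18.9 282 [332. 131.]
scene blue 442.8 -196.2 z 0.099 r 18.8 387 [228. 243.]
scene blue 589.8 -327.5 z 0.1 r 18.2 529 [260. 349.]
scene green 627.5 236.6 z 0.069 r 35.1 284 [421. 138.]
scene green 488.1 96.1 z 0.069 r 35.3 287 [331. 158.]
scene yellow 471.1 254.3 z 0.069 r 37.1 436 [359. 105.]
scene yellow 616.3 103.7 z 0.069 r 36.4 488 [393. 174.]
top orange 738.5 386.9 z 0.078 r 60.1 627 [154. 122.]
top orange 627.8 238.2 z 0.135 r 18.4 231 [205. 156.]
top green 625.4 236.6 z 0.07 r 33.9 118 [216. 168.]
top yellow 630.5 103.6 z 0.071 r 29.9 75 [268. 159.]
top yellow 471.9 255.6 z 0.07 r 35.2 257 [202. 229.]
```

View pics/h3scene.png

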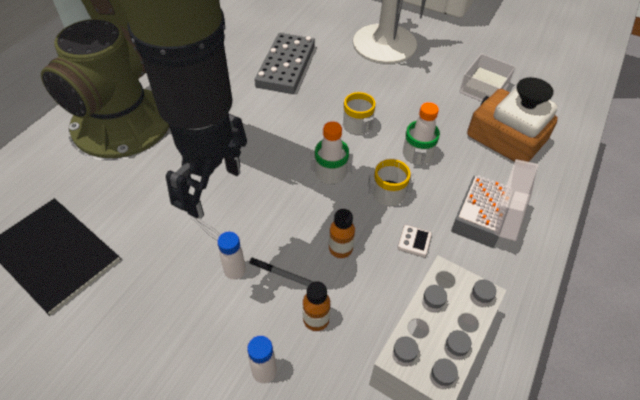

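Both tall bottles are seated: cap tops at 134–135 mm, at (332,131) and (428,113) in the picture. Now S1. I'll grip it by the cap so the fingertips stay clear of the rim.

>>> {"op": "arm_command", "data": {
  "moves": [
    [100,3.7,0.1,0.1,0],
    [100,7.4,0.1,0.1,0],
    [100,11.1,0.1,0.1,0],
    [100,14,0.1,0.1,0],
    [100,14,0.1,0.1,0],
    [100,14,0.1,0.1,0],
    [25,14,0.1,0.1,0],
    [25,14,0.1,0.1,0]
  ]
}}

```text
time_s: 13.33
position: [0.4447, -0.1947, 0.0902]
tcp_rot: [-0.001, 0.706, 0.0, 0.709]
wrist_force: [-0.6, 0.1, 0.7]
finger_gap: 0.0642
```

>>> {"op": "arm_command", "data": {
  "moves": [
    [25,0,0,0,0],
    [25,0,0,0,0],
    [25,0,0,0,0],
    [25,0,0,0,0],
    [25,0,0,0,0],
    [25,0,0,0,0]
  ]
}}

```text
time_s: 13.83
position: [0.444, -0.1948, 0.0888]
tcp_rot: [-0.001, 0.706, 0.0, 0.708]
wrist_force: [-0.5, -0.1, 6.5]
finger_gap: 0.0351
```

Run:
```python
from h import *
im,d=viewer.read_camera('wrist'); save('g3w',im)
```

```text
(no output)
```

View pics/g3w.png

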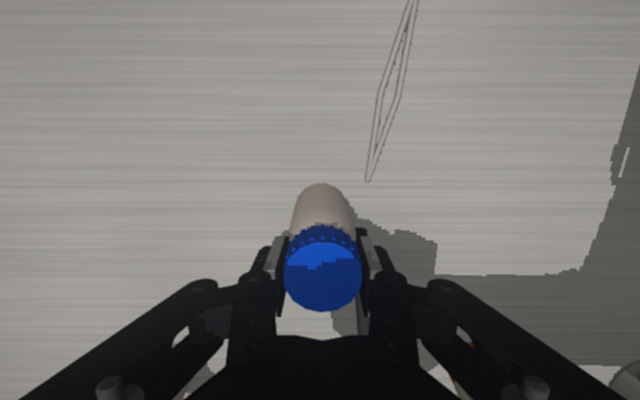

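The cap at (323,270) is centred between the pads. I lift and carry to the near-left yellow bucket at (472,255).

>>> {"op": "arm_command", "data": {
  "moves": [
    [25,-2,0,0,0],
    [25,-6,0,0,0],
    [25,-10,0,0,0],
    [25,-14,0,0,0],
    [25,-17,2,0,0],
    [25,-17,5,0,0],
    [25,-17,8.5,0,0],
    [25,-17,12,0,0]
  ]
}}

```text
time_s: 14.55
position: [0.4427, -0.0735, 0.2574]
tcp_rot: [0.001, 0.707, 0.0, 0.707]
wrist_force: [1.0, -0.1, -0.8]
finger_gap: 0.0347
```

>>> {"op": "arm_command", "data": {
  "moves": [
    [25,0,3.7,0.3,0],
    [25,0,7.4,0.7,0],
    [25,0,11.1,1,0],
    [25,0,14.8,1.4,0],
    [25,0,18.5,1.8,0],
    [25,0,22.2,2.1,0],
    [25,0,25.9,2.5,0],
    [25,0,29,2.9,0]
  ]
}}

```text
time_s: 15.22
position: [0.4713, 0.2179, 0.2567]
tcp_rot: [-0.001, 0.707, 0.001, 0.707]
wrist_force: [0.9, -1.0, -1.1]
finger_gap: 0.0349
```

>>> {"op": "arm_command", "data": {
  "moves": [
    [25,0,2.5,0,0],
    [25,0,4,0,0],
    [25,0,4,0,0],
    [25,0,4,0,0]
  ]
}}

```text
time_s: 15.55
position: [0.4716, 0.2556, 0.2567]
tcp_rot: [-0.001, 0.707, 0.0, 0.707]
wrist_force: [-0.5, -0.3, -0.0]
finger_gap: 0.0349
```

```bash
python3 st.py
python3 - <<'E'
from h import *
im,d=viewer.read_camera('scene'); save('h4',im)
E
```

```text
15.55 [471.6 255.6 256.7] F [-0.5 -0.3 -0. ] gap 34.9
[[-0.001, -0.002, 1.0], [-0.001, 1.0, 0.002], [-1.0, -0.001, -0.001]] [ 0.87 -0.13 -0.06 -0.   -1.64 -2.44]
```

View pics/h4.png

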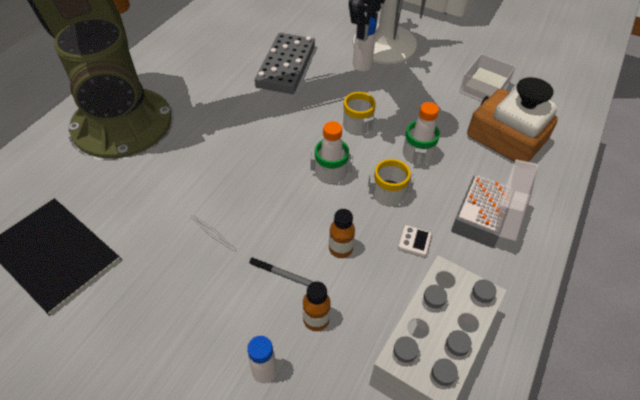

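The blue bottle hangs upright at (363,45), over the yellow bucket at (360,110). Lowering.

>>> {"op": "arm_command", "data": {
  "moves": [
    [25,3,0,0.1,0],
    [25,6.5,0,0.1,0],
    [25,9.5,0,0.1,0],
    [25,12,0,0.1,0],
    [25,13.5,0,0.1,0],
    [25,14.5,0,0.1,0],
    [25,15,0,0.1,0],
    [25,15,0,0.1,0]
  ]
}}

```text
time_s: 16.27
position: [0.4728, 0.2547, 0.1071]
tcp_rot: [-0.0, 0.707, -0.0, 0.707]
wrist_force: [0.4, 0.3, -0.8]
finger_gap: 0.0351
```

>>> {"op": "arm_command", "data": {
  "moves": [
    [25,0.2,0,0,0],
    [25,0.4,0,0,0],
    [25,0.6,0,0,0],
    [25,0.8,0,0,0],
    [25,0.8,0,0,0]
  ]
}}

```text
time_s: 16.68
position: [0.4727, 0.2555, 0.0992]
tcp_rot: [-0.0, 0.707, 0.0, 0.707]
wrist_force: [0.6, -0.1, -2.2]
finger_gap: 0.0347
```

>>> {"op": "arm_command", "data": {
  "moves": [
    [25,0.1,0,0,0],
    [25,0.2,0,0,0],
    [25,0.2,0,0,0]
  ]
}}

```text
time_s: 16.93
position: [0.4734, 0.2556, 0.0989]
tcp_rot: [-0.0, 0.706, 0.001, 0.708]
wrist_force: [-1.3, -0.9, 4.7]
finger_gap: 0.035
```

It is on the cushion. I release and travel to S2 (589,-327).

>>> {"op": "arm_command", "data": {
  "moves": [
    [80,0,0,0,0],
    [80,0,0,0,0],
    [80,0,0,0,0],
    [80,0,0,0,0],
    [80,-3,0,0,0],
    [80,-7,0,0,0],
    [80,-11,0,0,0],
    [80,-13.5,0,0,0]
  ]
}}

```text
time_s: 17.6
position: [0.4735, 0.2555, 0.2369]
tcp_rot: [0.001, 0.706, 0.001, 0.709]
wrist_force: [1.2, 0.0, 1.2]
finger_gap: 0.0681
```

>>> {"op": "arm_command", "data": {
  "moves": [
    [100,0,-3.7,0.7,0],
    [100,0,-7.4,1.4,0],
    [100,0,-11.1,2.1,0],
    [100,0,-14.8,2.8,0],
    [100,0,-18.5,3.5,0],
    [100,0,-22.2,4.2,0],
    [100,0,-25.9,5,0],
    [100,0,-29.2,5.8,0]
  ]
}}

```text
time_s: 18.27
position: [0.531, -0.0387, 0.2324]
tcp_rot: [-0.0, 0.707, 0.0, 0.707]
wrist_force: [-0.1, 0.6, -0.1]
finger_gap: 0.0852
```

>>> {"op": "arm_command", "data": {
  "moves": [
    [100,0,-3.7,0.7,0],
    [100,0,-7.4,1.4,0],
    [100,0,-11.1,2.1,0],
    [100,0,-14.8,2.8,0],
    [100,0,-18.5,3.5,0],
    [100,0,-22.2,4.2,0],
    [100,0,-25.9,5,0],
    [100,0,-29.1,5.7,0]
  ]
}}

```text
time_s: 18.93
position: [0.5882, -0.3299, 0.2316]
tcp_rot: [0.0, 0.707, 0.0, 0.707]
wrist_force: [1.0, 0.0, 0.0]
finger_gap: 0.0855
```

```bash
python3 st.py
python3 - <<'E'
from m import *
for n in ['scene','top']:
    im,d=viewer.read_camera(n); save('h5'+n,im)
    caps(n,im,d)
E
```

```text
18.93 [ 588.2 -329.9  231.6] F [1. 0. 0.] gap 85.5
[[-0.001, -0.0, 1.0], [0.0, 1.0, 0.0], [-1.0, 0.0, -0.001]] [-0.22  0.24  0.27 -0.   -1.61 -1.36]
scene orange 629.5 235.8 z 0.131 r 17.4 105 [427. 116.]
scene orange 488.2 92.5 z 0.131 r 17.7 108 [333. 136.]
scene blue 471.6 251.7 z 0.109 r 19.9 222 [360.  91.]
scene blue 589.4 -327.4 z 0.099 r 18.4 524 [260. 349.]
scene green 629.1 235.3 z 0.069 r 35.3 283 [421. 138.]
scene green 486.4 96.8 z 0.069 r 35.3 296 [331. 158.]
scene yellow 472.5 253.3 z 0.069 r 35.3 344 [359. 108.]
scene yellow 615.8 103.7 z 0.069 r 36.8 532 [392. 175.]
top orange 739.5 386.8 z 0.078 r 60.1 597 [154. 122.]
top orange 627.4 238.3 z 0.135 r 18.5 229 [205. 156.]
top orange 486.0 94.7 z 0.135 r 18.0 235 [267. 220.]
top blue 471.7 251.5 z 0.11 r 17.8 203 [197. 227.]
top green 625.0 236.3 z 0.071 r 33.6 103 [216. 168.]
top green 485.4 96.7 z 0.071 r 33.8 127 [272. 226.]
top yellow 615.6 103.8 z 0.07 r 35.1 236 [269. 170.]
top yellow 471.7 253.8 z 0.07 r 34.9 243 [203. 230.]
```

View pics/h5scene.png

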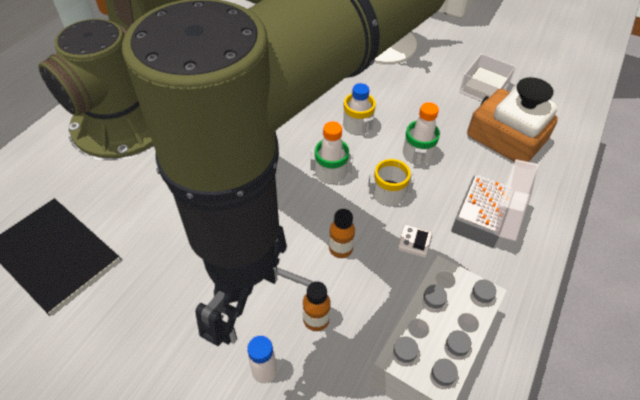

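S1 is seated in yellow (top at 110 mm, about 3 mm off axis). Now S2, the last one.

>>> {"op": "arm_command", "data": {
  "moves": [
    [100,3.7,0.2,0.1,0],
    [100,7.4,0.2,0.1,0],
    [100,11.1,0.2,0.1,0],
    [100,14.3,0.2,0.1,0],
    [100,14.3,0.2,0.1,0],
    [100,14.3,0.2,0.1,0],
    [25,14.3,0.2,0.1,0],
    [25,14.3,0.2,0.1,0]
  ]
}}

```text
time_s: 19.7
position: [0.5909, -0.326, 0.0932]
tcp_rot: [-0.001, 0.705, -0.0, 0.709]
wrist_force: [0.5, 0.4, 0.5]
finger_gap: 0.0638
```

>>> {"op": "arm_command", "data": {
  "moves": [
    [25,0,0,0,0],
    [25,0,0,0,0],
    [25,0,0,0,0],
    [25,0,0,0,0],
    [25,0,0,0,0],
    [25,0,0,0,0]
  ]
}}

```text
time_s: 20.2
position: [0.5901, -0.3258, 0.0914]
tcp_rot: [-0.001, 0.706, -0.0, 0.708]
wrist_force: [0.2, -0.2, 7.2]
finger_gap: 0.0346
```

>>> {"op": "arm_command", "data": {
  "moves": [
    [25,-2,0,0,0],
    [25,-6,0,0,0],
    [25,-10,0,0,0],
    [25,-14,0,0,0],
    [25,-15,2,0,0],
    [25,-15,5,0,0],
    [25,-15,8.5,0,0],
    [25,-15,12,0,0]
  ]
}}

```text
time_s: 20.87
position: [0.5888, -0.2044, 0.2389]
tcp_rot: [0.0, 0.707, 0.0, 0.707]
wrist_force: [0.4, -0.3, -0.7]
finger_gap: 0.0345
```

>>> {"op": "arm_command", "data": {
  "moves": [
    [25,0,3.7,0.3,0],
    [25,0,7.4,0.7,0],
    [25,0,11.1,1,0],
    [25,0,14.8,1.4,0],
    [25,0,18.5,1.8,0],
    [25,0,22.2,2.1,0],
    [25,0,25.9,2.5,0],
    [25,0,29,2.7,0]
  ]
}}

```text
time_s: 21.53
position: [0.6156, 0.0871, 0.2388]
tcp_rot: [-0.0, 0.707, 0.001, 0.707]
wrist_force: [0.6, -0.6, -1.0]
finger_gap: 0.0349
```

>>> {"op": "arm_command", "data": {
  "moves": [
    [25,0,1.2,0,0],
    [25,0,2,0,0],
    [25,0,2,0,0],
    [25,0,2,0,0]
  ]
}}

```text
time_s: 21.87
position: [0.6158, 0.1038, 0.2392]
tcp_rot: [-0.0, 0.707, 0.0, 0.707]
wrist_force: [1.0, -0.2, -1.0]
finger_gap: 0.0348
```

```bash
python3 st.py
python3 - <<'E'
from h import *
im,d=viewer.read_camera('scene'); save('h6',im)
E
```

```text
21.87 [615.8 103.8 239.2] F [ 1.  -0.2 -1. ] gap 34.8
[[-0.0, -0.001, 1.0], [-0.0, 1.0, 0.001], [-1.0, -0.0, -0.0]] [ 0.49  0.1   0.14  0.   -1.6  -2.06]
```

View pics/h6.png

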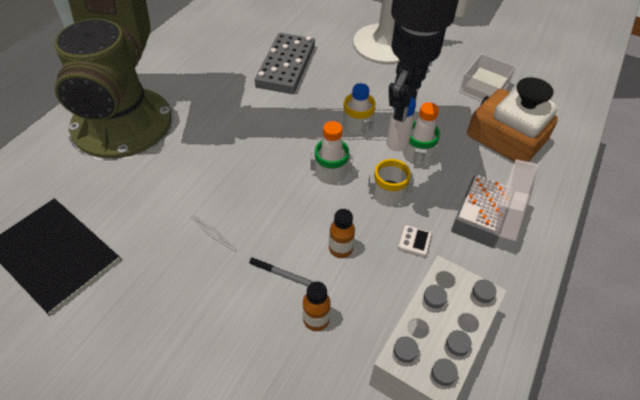

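The last bottle hangs upright at (400,130), above the yellow bucket at (392,180). Lowering.

>>> {"op": "arm_command", "data": {
  "moves": [
    [25,3,0,0.1,0],
    [25,6,0,0.1,0],
    [25,8.5,0,0.1,0],
    [25,10.5,0,0.1,0],
    [25,12,0,0.1,0],
    [25,12.7,0,0.1,0],
    [25,13,0,0.1,0],
    [25,13,0,0.1,0]
  ]
}}

```text
time_s: 22.58
position: [0.617, 0.1036, 0.1095]
tcp_rot: [0.0, 0.707, -0.0, 0.707]
wrist_force: [-0.4, -0.2, -0.7]
finger_gap: 0.0352
```

>>> {"op": "arm_command", "data": {
  "moves": [
    [25,0.2,0,0,0],
    [25,0.4,0,0,0],
    [25,0.6,0,0,0],
    [25,0.8,0,0,0],
    [25,0.9,0,0,0],
    [25,0.9,0,0,0]
  ]
}}

```text
time_s: 23.08
position: [0.6174, 0.1046, 0.1014]
tcp_rot: [-0.0, 0.707, 0.0, 0.708]
wrist_force: [-0.9, 0.5, 3.1]
finger_gap: 0.0347
```

Contact at the expected height. I release, retract and move clear for the final check.

>>> {"op": "arm_command", "data": {
  "moves": [
    [80,0,0,0,0],
    [80,0,0,0,0],
    [80,0,0,0,0],
    [80,0,0,0,0],
    [80,-3,0,0,0],
    [80,-7,0,0,0],
    [80,-11,0,0,0],
    [80,-15,0,0,0]
  ]
}}

```text
time_s: 23.75
position: [0.6165, 0.1043, 0.2519]
tcp_rot: [-0.0, 0.707, 0.0, 0.707]
wrist_force: [0.8, 1.4, -0.3]
finger_gap: 0.0682
```

>>> {"op": "arm_command", "data": {
  "moves": [
    [100,0,-3.7,0,0],
    [100,0,-7.4,0,0],
    [100,0,-11.1,0,0],
    [100,0,-14.8,0,0],
    [100,0,-18.5,0,0],
    [100,0,-22.2,0,0],
    [100,0,-25.9,0,0],
    [100,0,-29,0,0]
  ]
}}

```text
time_s: 24.42
position: [0.6167, -0.1878, 0.2501]
tcp_rot: [-0.0, 0.707, 0.0, 0.707]
wrist_force: [0.2, -0.5, -0.0]
finger_gap: 0.0854
```

>>> {"op": "arm_command", "data": {
  "moves": [
    [100,0,-3.7,0,0],
    [100,0,-7.4,0,0],
    [100,0,-11.1,0,0],
    [100,0,-14.8,0,0],
    [100,0,-18,0,0],
    [100,0,-18,0,0]
  ]
}}

```text
time_s: 24.92
position: [0.6157, -0.3708, 0.2481]
tcp_rot: [0.002, 0.708, -0.002, 0.706]
wrist_force: [0.8, 0.0, -0.4]
finger_gap: 0.0854
```

```bash
python3 st.py
python3 - <<'E'
from m import *
for n in ['scene','top']:
    im,d=viewer.read_camera(n); save('h7'+n,im)
    caps(n,im,d)
    P=cloud(n,d)
    for uv in ([(338,175),(400,164)] if n=='top' else [(343,216),(317,290)]): print('amber cap',P[uv[1],uv[0]].round(3))
E
```

```text
24.92 [ 615.7 -370.8  248.1] F [ 0.8  0.  -0.4] gap 85.4
[[-0.003, 0.005, 1.0], [0.0, 1.0, -0.005], [-1.0, -0.0, -0.003]] [-0.26  0.37  0.46  0.   -1.67 -1.31]
scene orange 629.7 234.3 z 0.13 r 17.4 91 [427. 116.]
scene orange 489.1 90.9 z 0.13 r 17.5 89 [332. 136.]
scene blue 617.7 102.4 z 0.109 r 20.0 292 [394. 161.]
scene green 627.1 236.0 z 0.069 r 35.3 278 [421. 138.]
scene green 486.9 95.8 z 0.069 r 35.6 298 [331. 158.]
scene yellow 485.4 244.7 z 0.069 r 29.1 191 [363. 113.]
scene yellow 617.2 103.0 z 0.069 r 35.6 404 [392. 179.]
amber cap [ 0.591 -0.061  0.103]
amber cap [ 0.619 -0.207  0.102]
top orange 738.4 388.2 z 0.078 r 59.2 604 [154. 122.]
top orange 627.8 238.5 z 0.135 r 18.4 231 [205. 156.]
top orange 485.7 94.5 z 0.135 r 17.9 235 [267. 220.]
top blue 615.3 101.2 z 0.11 r 17.7 185 [267. 165.]
top blue 472.0 252.5 z 0.11 r 17.5 204 [197. 227.]
top green 625.3 236.5 z 0.071 r 33.5 105 [216. 168.]
top green 485.5 96.2 z 0.07 r 34.0 125 [272. 226.]
top yellow 615.0 103.2 z 0.07 r 35.1 215 [270. 171.]
top yellow 471.9 255.0 z 0.07 r 35.0 241 [203. 230.]
amber cap [ 0.594 -0.061  0.104]
amber cap [ 0.481 -0.092  0.596]
```

View pics/h7scene.png

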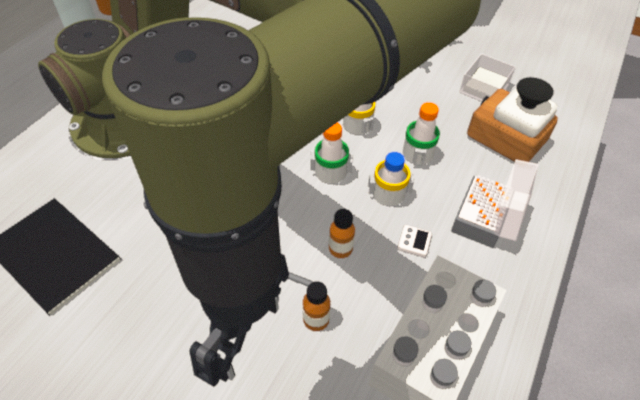

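All four bottles are upright in their buckets: green holds orange at (332,140) and (428,115), and yellow holds blue at (394,165), plus one partly hidden by the arm at (363,110) that the top camera confirms. Buckets and ambers have not moved. Handing in.

```bash
python3 -c "
from rig import r
print(r.finish_job())"
```

```text
the job is handed in; nothing more can be done
None
```

I loaded both tall orange-capped bottles into the two green-ring buckets and both short blue-capped bottles into the two yellow-ring buckets. I handed the job in at about 25 s of the 112 s allowed; no verdict is reported.

- **Placing:** I lowered each bottle until the wrist force turned upward (3–5 N) at the height where its foot should meet the cushion, and only then opened the gripper.
- **Final top-camera check:** tall caps stand at 135 mm and short caps at 110 mm, as expected for bottles on the cushion. All four are within about 3.5 mm of their bucket axes, and the buckets are within about 2 mm of where they started.
- **Amber bottles:** they are unmoved, within about 2 mm. The arm hid amber_2 from the top camera at the end, so the scene camera alone confirms it.
- **Disagreements:** the arm also hid yellow bucket 2 from the scene camera at the end, so its bottle rests on the final top view and an earlier two-camera check. The scene camera read the tall caps 4–5 mm lower at the end, which I put down to shadow on them.
- **First grip:** my first grip on the first tall bottle caught the cap's lower edge, so I opened and gripped again lower on the body before lifting.

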